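# Load ballast cans on a sprung scale until its pointer reaches the mark

## Robot

A 6-joint arm with a two-finger parallel gripper is mounted at the origin on a cart in front of the work surface, level with it; the furniture and walls round the work are solid. World frame = base frame: x ahead of the robot, y to its left, z up, the work surface at z = 0. Lengths are in m, angles in rad, forces in N, time in s.
With the tool pointing down it reaches from about 0.35 to 1 m from the base axis. Payload 7.1 kg.
Tool frame: the origin (TCP) lies between the finger pads; the fingertips stand 22 mm ahead of it and the grasp point (between the pads) lies 3 mm ahead of it; z points along the fingers, y is the line along which they close (so a half turn about z gives the same grasp; the last joint's range is limited). The gripper opens to 85 mm and grips with 20 to 120 N. Pads are 22 mm wide; open, the fingers measure 114 mm over their backs; the gripper's body (76 mm by 85 mm) begins 54 mm behind the grasp point. The pads swing forward as they close: fully open they stand 13 mm farther back than shut.
Start: joints at [-1.266, 0.423, 1.63, -0, 1.089, -0.019], TCP at [0.199, -0.592, 0.253] pointing down, gripper open.
Joint ranges: [-3, 3], [-0.9, 2.11], [0.09, 2.58], [-1.31, 4.45], [0.11, 2.69], [-2.54, 2.54]. Speed limits (rad/s): [2.39, 2.39, 3.01, 3.14, 3.14, 3.14].

## Interface

Orientations are given as a rotation vector (axis times angle).
In Python, from rig import manip gives the robot as it stands. The module is installed in compiled form; this text tells all that it offers. Calls block until the motion is done:
- manip.move_to(position, orientation): joint-space move of the TCP to a pose.
- manip.servo_line(position, orientation=None, rate=0.15): straight line of the TCP; orientation=None keeps the orientation; rate is the mean speed in m/s.
- manip.set_joints(angles): joint-space move.
- manip.command_gripper(opening, f_grip=None): finger opening in m; f_grip is the grip in N (None keeps the last); returns when the fingers have stopped.
- manip.hold(seconds).
- manip.solve_ik(position, orientation): joint angles nearest the present ones, or None.
- manip.camera(name): name is "side" or "top" or "wrist"; returns a dict with "image" (420x560x3 uint8, red, green, blue), "fx", "fy", "cx", "cy" (pixels), "cam_to_world" (4x4, takes a point from camera to world coordinates); the wrist camera has in their place "mount" (4x4, takes a point from camera to tool coordinates, whose origin is the TCP and whose axes are the flange's). Camera axes: x right, y down, z forward; pixel columns grow to the right and rows downward; lengths in m; the calibration is good to about 2 mm. A picture is of the moment at which its call begins: read the wrist's pose just before it. There is no depth.
A pose or a line that the arm cannot do raises manip.IKError and nothing moves.
- manip.sign_off(): hands the job in; it is judged then, once.
Readings, each from a call of its own:
- manip.get_time(): time.
- manip.get_joint_positions(): joint angles.
- manip.get_joint_vel(): joint speeds.
- manip.get_tau(): joint torques, N m.
- manip.get_position(): TCP position.
- manip.get_ee_rot(): TCP orientation.
- manip.get_contact_force(): force on the tool from outside, world axes, zero at the start.
- manip.get_torque(): the same for the moment, N m.
- manip.get_width(): finger opening in m.
- manip.get_grip_force(): force on a finger pad.
Only numpy, scipy, OpenCV 4.12 (cv2) and the standard library are available. Lean on these libraries where they do the work, as an engineer would, in place of code of your own. Each camera call takes 0.05 s, during which the arm holds its last target. There are 200 camera calls.

## Task

Weigh out ballast on the spring scale: take the small blue-lidded cans one at a time and press each fully home, down to the floor of a free cup of the pan, until the red pointer, left to itself, rests within the green mark on the gauge; leave any can you do not need standing on the desk. The clips in the cups are stiff and the pan gives way under your push, so press by feel, but never press the pan so hard that the pointer goes down into the red zone, and leave the other things on the desk alone.

Things in the scene. Friction and masses are not known exactly. Their poses are not given: they have to be found in the camera images.
- scale: fixed spring scale, 120 x 200 mm foot, grey housing 66 mm high; origin under the centre of the foot; the row of three cups runs along its y axis, z up; a white gauge plate stands at its -y end up to 140 mm
- pan (a joint): depth in m by which the sprung aluminium pan (56 x 190 mm, its underside 120 mm above the desk when empty) has sunk: 0 empty, growing downward, about 350 N/m; red overload zone from 0.042, end stop at 0.050
- cup0 (a point): centre of the floor of the +y (left) cup, moves with the pan (129 mm above the desk when empty). Black cup 49 mm outside, 45 mm inside, rim 15 mm above this floor; two steel leaf clips on the scale's +y and -y sides of the bore, 35 mm apart at rest with flared tips up to 33 mm above this floor, grip the can: a can set in stands on the flare well above the floor, and takes roughly 4 to 9 N of downward push to go home
- cup1 (a point): centre of the floor of the middle cup, moves with the pan (129 mm above the desk when empty). Black cup 49 mm outside, 45 mm inside, rim 15 mm above this floor; two steel leaf clips on the scale's +y and -y sides of the bore, 35 mm apart at rest with flared tips up to 33 mm above this floor, grip the can: a can set in stands on the flare well above the floor, and takes roughly 4 to 9 N of downward push to go home
- cup2 (a point): centre of the floor of the -y (right) cup, moves with the pan (129 mm above the desk when empty). Black cup 49 mm outside, 45 mm inside, rim 15 mm above this floor; two steel leaf clips on the scale's +y and -y sides of the bore, 35 mm apart at rest with flared tips up to 33 mm above this floor, grip the can: a can set in stands on the flare well above the floor, and takes roughly 4 to 9 N of downward push to go home
- pointer (a point): tip of the red pointer at the -y end of the pan, in front of the gauge plate; sinks with the pan
- mark: green mark on the gauge plate, 9 mm high, origin at its middle; the pointer tip is in the mark when it is within 4.5 mm of this height
- can_a: round ballast can with blue lid, one of three alike, 40 mm across (38 mm below the lid, lid the top 11 mm), 55 mm tall, about 220 g but each differs; origin at the centre of its underside, z up; two or three of them are needed, each sinks the pan 5 to 7.5 mm
- can_b: round ballast can with blue lid, one of three alike, 40 mm across (38 mm below the lid, lid the top 11 mm), 55 mm tall, about 220 g but each differs; origin at the centre of its underside, z up; two or three of them are needed, each sinks the pan 5 to 7.5 mm
- can_c: round ballast can with blue lid, one of three alike, 40 mm across (38 mm below the lid, lid the top 11 mm), 55 mm tall, about 220 g but each differs; origin at the centre of its underside, z up; two or three of them are needed, each sinks the pan 5 to 7.5 mm
- dereeler: white string reel on a round foot, 83 mm wide, 126 mm tall, bystander; origin under its centre
- mug: white dotted mug, 82 mm wide, 91 mm tall, bystander; origin at its underside
- tape: black roll of tape, 62 mm across, 19 mm high, lying flat, bystander; origin under its centre
- multimeter: yellow multimeter lying on its back, 170 x 86 x 49 mm, bystander; origin under its centre
- pen: green pen, 145 mm long, lying, bystander; origin under its centre
There are look-alikes about, which are no part of the job. What is shaped like the can_a but turquoise or white is not meant.

How it is judged:
By the outcome, as a careful person would: the job done as asked, in the order asked, and still so for the second after the job is handed in, with the robot touching nothing.
It also fails if it takes over 72 s, if anything falls off the work surface, if the arm or the gripper's body presses on something with over 40 N, if the wrist force passes 120 N, or if a joint passes its speed limit or range.

## Working session

There is one attempt and no reset: what is moved stays moved. The work goes in short steps, each a Python script; the robot and the scene stay as the last script left them, time stands still between calls to the robot, and variables do not carry over. Pictures are saved under pics/ and viewed, at most 10 in all, crops included, and the job is handed in when it is done.

```bash
mkdir -p pics; python3 - <<'E'
from rig import manip
import cv2, numpy as np
for n in ("side","top"):
    c=manip.camera(n); cv2.imwrite(f"pics/{n}0.png",c["image"][...,::-1]); print(n,c["fx"],c["fy"],c["cx"],c["cy"]);print(np.round(c["cam_to_world"],4).tolist())
c=manip.camera("wrist");print(np.round(c["mount"],4).tolist(),c["fx"],manip.get_time(),manip.get_ee_rot(),manip.get_contact_force())
E
```

```text
side 427.93204317909505 427.93204317909505 273.6880132932404 208.09871259705645
[[-0.8262, -0.358, 0.435, -0.0669], [-0.5631, 0.5484, -0.6182, 0.871], [-0.0173, -0.7557, -0.6547, 0.9816], [0.0, 0.0, 0.0, 1.0]]
top 525.0085615581223 525.0085615581223 282.32702457553415 208.0504834297142
[[0.0102, -0.9977, 0.0667, 0.4146], [-0.9999, -0.0104, -0.0028, 0.0086], [0.0035, -0.0667, -0.9978, 1.5297], [0.0, 0.0, 0.0, 1.0]]
[[-0.0001, -0.9647, -0.2632, 0.0658], [1.0, 0.0, -0.0004, 0.0001], [0.0003, -0.2632, 0.9647, -0.1205], [0.0, 0.0, 0.0, 1.0]] 313.0750841208362 0.15 [-3.09929614e+00 -5.06195714e-01  2.73652259e-04] [0.80523078 0.33643478 0.13403974]
```

View pics/side0.png

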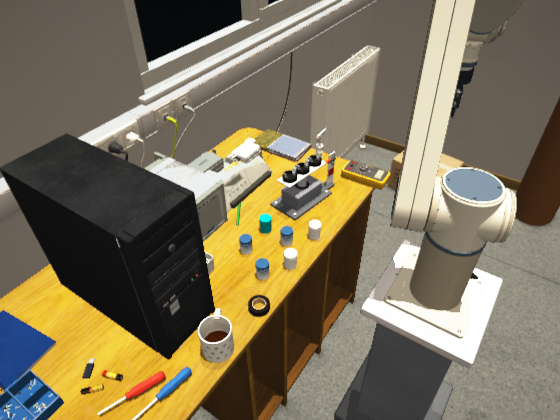

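View pics/top0.png

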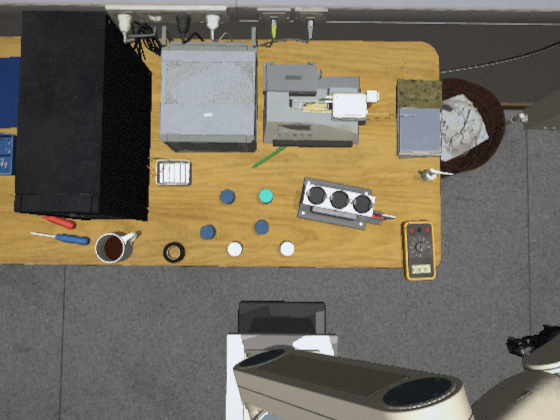

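The side view shows the scale with its gauge at the right-hand end. In the top view the blue cans are at about (227,197), (207,232) and (261,227), and the turquoise and white look-alikes are at (265,196), (234,249) and (287,249). The cups are at (316,195), (340,200) and (362,204), and the gauge is at the right end. Next I'll take rough positions from the top view, then a closer wrist look.

```bash
cat > h.py <<'E'
from rig import manip
import cv2, numpy as np
from scipy.spatial.transform import Rotation as R
def shot(n):
    p,r=manip.get_position(),manip.get_ee_rot(); c=manip.camera(n)
    if n=="wrist":
        T=np.eye(4);T[:3,:3]=R.from_rotvec(r).as_matrix();T[:3,3]=p; c["M"]=T@c["mount"]
    else: c["M"]=np.array(c["cam_to_world"])
    return c
def ray(c,uv):
    d=c["M"][:3,:3]@np.array([(uv[0]-c["cx"])/c["fx"],(uv[1]-c["cy"])/c["fy"],1]); return c["M"][:3,3],d
def onz(c,uv,z):
    o,d=ray(c,uv); return o+d*(z-o[2])/d[2]
def proj(c,P):
    q=c["M"][:3,:3].T@(np.array(P)-c["M"][:3,3]); return np.array([c["cx"]+c["fx"]*q[0]/q[2],c["cy"]+c["fy"]*q[1]/q[2]])
def down(yaw):  # tool x axis at angle yaw, pointing down
    return (R.from_euler('z',yaw)*R.from_euler('x',np.pi)).as_rotvec()
def hsv(c): return cv2.cvtColor(np.ascontiguousarray(c["image"]),cv2.COLOR_RGB2HSV)
def blobs(m,amin=20):
    n,_,s,ce=cv2.connectedComponentsWithStats(m.astype(np.uint8)); return [(ce[i],s[i]) for i in range(1,n) if s[i][4]>=amin]
E
python3 - <<'E'
from h import *
c=shot("top")
for uv in [(227,197),(207,232),(261,227),(265,196),(234,249),(287,249)]: print(onz(c,uv,.055).round(3))
for uv in [(316,195),(340,200),(362,204)]: print(onz(c,uv,.144).round(3))
for uv in [(253,166),(173,252),(114,247)]: print(onz(c,uv,.0).round(3))
P=[0.44,-0.0,0.36]
print(R.from_rotvec(manip.get_ee_rot()).as_matrix().round(2).tolist())
for y in (0,np.pi/2,-np.pi/2,np.pi): print(y,manip.solve_ik(P,down(y)))
E
```

```text
[0.543 0.161 0.055]
[0.444 0.215 0.055]
[0.459 0.064 0.055]
[0.547 0.054 0.055]
[0.397 0.139 0.055]
[ 0.398 -0.01   0.055]
[ 0.543 -0.084  0.144]
[ 0.53  -0.148  0.144]
[ 0.52  -0.206  0.144]
[0.64  0.092 0.   ]
[0.386 0.32  0.   ]
[0.398 0.492 0.   ]
[[0.95, 0.32, -0.0], [0.32, -0.95, 0.0], [0.0, -0.0, -1.0]]
0 [-2.70487527e-02  1.67731168e-02  1.89785152e+00 -4.44089210e-16
  1.22696801e+00  1.54374757e+00]
1.5707963267948966 [-2.70487527e-02  1.67731168e-02  1.89785152e+00 -4.44089210e-16
  1.22696801e+00 -2.70487527e-02]
-1.5707963267948966 None
3.141592653589793 [-0.02704875  0.01677312  1.89785152  0.          1.22696801 -1.59784508]
```

```bash
python3 - <<'E'
from h import *
o=down(np.radians(79))
ims=[]
for P in ([0.53,-0.2,0.36],[0.47,0.08,0.33]):
    manip.move_to(P,o); manip.hold(.15); c=shot("wrist"); ims.append(c)
    cv2.imwrite(f"pics/w{len(ims)}.png",c["image"][...,::-1])
    h=hsv(c)
    for ce,s in blobs((h[...,0]>100)&(h[...,0]<125)&(h[...,1]>100)&(h[...,2]>50),150): print("blue",ce.round(),s[:5],onz(c,ce,.055).round(4))
    print(manip.get_time())
import pickle; pickle.dump(ims,open("w.pkl","wb"))
E
```

```text
2.3
blue [233.  74.] [217  56  33  36 905] [0.4418 0.2141 0.055 ]
blue [325. 104.] [309  87  33  34 832] [0.5423 0.1606 0.055 ]
blue [271. 196.] [257 181  29  30 676] [0.4567 0.0629 0.055 ]
3.6083
```

View pics/w1.png

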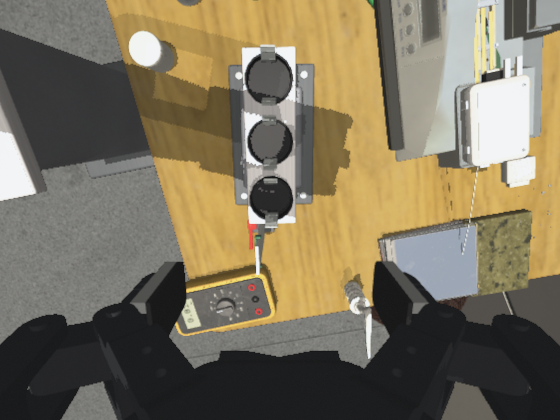

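View pics/w2.png

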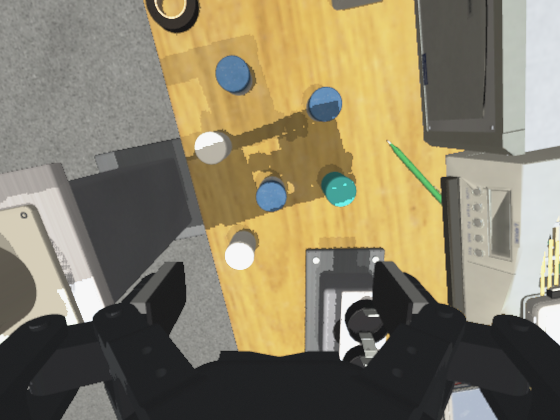

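w1 shows the cups at about (269,76), (270,141) and (271,198), with the clip pairs along the row and the red pointer and gauge at about (254,238). In w2 the three blue lids are at (233,74), (325,104) and (271,196), as masked. I'll fit the cup rims more closely from w1.

```bash
python3 - <<'E'
from h import *
import pickle
c=pickle.load(open("w.pkl","rb"))[0]; im=c["image"]; v=im.max(2)
G=(v<75); 
C=[]
for (u,w) in [(269,76),(270,141),(271,198)]:
    # radial rim: last dark pixel along rays sideways (avoid clips)
    pts=[]
    for a in np.radians(list(range(-50,51,5))+list(range(130,231,5))):
        rs=np.arange(12,30,.5); x=(u+rs*np.cos(a)); y=(w+rs*np.sin(a))
        val=cv2.remap(v,x.astype(np.float32)[None],y.astype(np.float32)[None],cv2.INTER_LINEAR)[0].astype(float)
        d=np.diff(val); k=np.argmax(d)
        if d[k]>12: pts.append((x[k],y[k]))
    e=cv2.fitEllipse(np.array(pts,np.float32)); p=onz(c,e[0],.144); C.append(p); print(len(pts),np.round(e[0],1),np.round(e[1],1),p.round(4))
hi=((v>190)&(im.min(2)>150)).astype(np.uint8); hi[:, :236]=0; hi[:,302:]=0; hi[:40]=0; hi[226:]=0
r=cv2.minAreaRect(cv2.findNonZero(hi)); b=cv2.boxPoints(r); B=np.array([onz(c,q,.124) for q in b]); print(r,B.round(4).tolist(),B.mean(0).round(4))
d=C[0]-C[2]; print(np.degrees(np.arctan2(d[1],d[0])),np.linalg.norm(d), np.linalg.norm(C[0]-C[1]))
cv2.imwrite("pics/crop1.png",cv2.resize(im[30:280,200:340][...,::-1],None,fx=2.4,fy=2.4,interpolation=cv2.INTER_CUBIC))
E
```

```text
42 [268.4  77.9] [47.2 52.2] [ 0.5407 -0.0868  0.144 ]
42 [269.7 141.4] [44.6 47. ] [ 0.5297 -0.1475  0.144 ]
42 [271.2 198.2] [42.4 44.3] [ 0.5192 -0.2074  0.144 ]
((268.5, 133.5), (179.0, 65.0), 90.0) [[0.5145, -0.0458, 0.124], [0.58, -0.0587, 0.124], [0.5466, -0.2481, 0.124], [0.4707, -0.2333, 0.124]] [ 0.5279 -0.1465  0.124 ]
79.87153192287695 0.12252588290931754 0.06165679438883055
```

View pics/crop1.png

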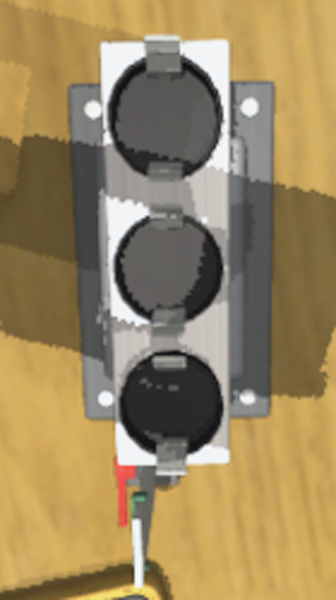

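The crop shows all three cups empty with their clips, and the pointer and gauge at the -y end. Now I'll do the first can, into cup2, pressing with force feedback.

```bash
cat >> h.py <<'E'
YAW=np.radians(79.9); O=down(YAW)
CANS=[(.4567,.0629),(.5423,.1606),(.4418,.2141)]
CUPS=[(.5407,-.0868),(.5300,-.1472),(.5192,-.2074)]
GZ=.044; K=350.
def fz(n=5):
    a=[]
    for _ in range(n): manip.hold(.02); a.append(manip.get_contact_force())
    return np.mean(a,0)
def pick(xy):
    manip.command_gripper(.062); manip.move_to([*xy,GZ+.07],O); fe=fz(8)
    manip.servo_line([*xy,GZ],rate=.12)
    manip.command_gripper(.02,60); w=manip.get_width()
    manip.servo_line([*xy,GZ+.07],rate=.2); manip.hold(.15); f0=fz(8)
    print("width",w,"W",(fe-f0)[2],"t",manip.get_time()); return fe,f0
def press(xy,s0,f0,zstart=None,smax=.0395):
    """push can down; relc = can bottom above cup floor from force-derived sink"""
    z=(.129-s0+.046) if zstart is None else zstart
    peak=0; log=[]
    while True:
        df=fz(2)-f0; s=s0+df[2]/K; rel=z-(.129-s); peak=max(peak,df[2])
        log.append((z*1e3,df[0],df[1],df[2],s*1e3,rel*1e3))
        if s>smax or rel<-.0015 or max(abs(df[0]),abs(df[1]))>8: break
        z-=.002 if rel>.034 or df[2]<2 else .001
        manip.servo_line([*xy,z+GZ],rate=.05)
    print(np.array(log).round(1)[::3]); print("last",np.round(log[-3:],1),"peak",peak,"t",manip.get_time())
    return z
E
python3 - <<'E'
from h import *
import json
fe,f0=pick(CANS[0]); xy=CUPS[2]
z0=.129+.046
manip.servo_line([*CANS[0],.26],rate=.25)
manip.move_to([*xy,z0+GZ+.03],O); manip.servo_line([*xy,z0+GZ],rate=.1); manip.hold(.2)
f1=fz(8); print("fe",fe,"f0",f0,"hover",f1)
z=press(xy,0,f1)
json.dump(dict(fe=fe.tolist(),f0=f0.tolist(),f1=f1.tolist(),z=z),open("st.json","w"))
E
```

```text
width 0.037791491674926604 W 2.038116248344732 t 6.85
fe [0.29142205 0.0179979  0.12215707] f0 [-0.21661531  0.08607165 -1.91595918] hover [ 0.2609073   0.07975623 -1.80308885]
[[ 1.75e+02 -2.00e-01 -1.00e-01 -7.00e-01 -2.10e+00  4.39e+01]
 [ 1.69e+02 -6.00e-01 -3.00e-01 -2.00e-01 -5.00e-01  3.95e+01]
 [ 1.63e+02  7.00e-01 -4.00e-01 -1.00e-01 -2.00e-01  3.38e+01]
 [ 1.57e+02  3.00e-01  0.00e+00 -2.00e-01 -6.00e-01  2.74e+01]
 [ 1.51e+02  2.00e-01 -8.00e-01 -5.00e-01 -1.40e+00  2.06e+01]
 [ 1.45e+02  8.00e-01 -1.00e-01  4.00e-01  1.10e+00  1.71e+01]
 [ 1.39e+02  1.10e+00 -2.00e-01  2.40e+00  7.00e+00  1.70e+01]
 [ 1.36e+02 -2.00e-01 -5.00e-01  3.10e+00  8.90e+00  1.59e+01]
 [ 1.33e+02  8.00e-01 -2.00e-01  4.80e+00  1.37e+01  1.77e+01]
 [ 1.30e+02 -0.00e+00 -3.00e-01  5.80e+00  1.67e+01  1.77e+01]
 [ 1.27e+02  5.00e-01  1.00e-01  6.70e+00  1.91e+01  1.71e+01]
 [ 1.24e+02  7.00e-01 -7.00e-01  7.10e+00  2.02e+01  1.52e+01]
 [ 1.21e+02  6.00e-01  3.00e-01  7.20e+00  2.05e+01  1.25e+01]
 [ 1.18e+02 -5.00e-01  1.00e-01  5.40e+00  1.55e+01  4.50e+00]
 [ 1.15e+02 -6.00e-01 -1.00e+00  5.20e+00  1.48e+01  8.00e-01]
 [ 1.12e+02 -1.00e-01 -4.00e-01  6.50e+00  1.85e+01  1.50e+00]
 [ 1.09e+02  0.00e+00  1.00e-01  7.70e+00  2.19e+01  1.90e+00]
 [ 1.06e+02 -4.00e-01 -3.00e-01  8.30e+00  2.37e+01  7.00e-01]
 [ 1.03e+02 -7.00e-01 -1.00e-01  8.60e+00  2.46e+01 -1.40e+00]
 [ 1.00e+02 -1.70e+00 -4.00e-01  9.80e+00  2.79e+01 -1.10e+00]
 [ 9.70e+01 -1.40e+00  0.00e+00  1.19e+01  3.41e+01  2.10e+00]
 [ 9.40e+01 -1.50e+00 -1.00e-01  1.23e+01  3.50e+01  0.00e+00]
 [ 9.10e+01 -2.20e+00  4.00e-01  1.39e+01  3.98e+01  1.80e+00]]
last [[93.  -2.  -0.2 12.6 36.   0. ]
 [92.  -1.9 -0.  13.6 38.9  1.9]
 [91.  -2.2  0.4 13.9 39.8  1.8]] peak 13.91490627946527 t 28.175
```

The first can snapped past its clips at about 7.2 N. From about 115 mm on, the response was just the pan spring, so the can is home, and the deepest point was 39.8 mm (limit 42). I'll unload and release it, then do the second can with a quicker stop rule.

```bash
cat >> h.py <<'E'
def press2(xy,s0,f0,smax=.0395):
    z=.129-s0+.022; manip.servo_line([*xy,z+GZ],rate=.1); home=0; log=[]
    while True:
        df=fz(2)-f0; s=s0+df[2]/K; rel=z-(.129-s); log.append((z*1e3,df[0],df[1],df[2],s*1e3,rel*1e3))
        home=home+1 if rel<.003 else 0
        if s>smax or home>=3 or max(abs(df[0]),abs(df[1]))>8: break
        z-=.002; manip.servo_line([*xy,z+GZ],rate=.06)
    print(np.array(log).round(1)); print("home",home,"t",manip.get_time()); return z,home
def release(xy,z,fe):
    for _ in range(3):
        d=(fz(3)-fe)[2]/355
        if abs(d)<.001: break
        z+=d; manip.servo_line([*xy,z+GZ],rate=.1)
    print("release z",z,"F",(fz(3)-fe)[2])
    manip.command_gripper(.062); manip.servo_line([*xy,z+GZ+.08],rate=.2)
def look(n):
    for k in ("wrist","side"):
        c=shot(k); cv2.imwrite(f"pics/{k}{n}.png",c["image"][...,::-1])
        import pickle; pickle.dump(c,open(f"{k}{n}.pkl","wb"))
E
python3 - <<'E'
from h import *
import json
st=json.load(open("st.json")); release(CUPS[2],st["z"],np.array(st["fe"]))
look("A"); print(manip.get_time())
fe,f0=pick(CANS[1]); xy=CUPS[1]; s0=.0057
manip.servo_line([*CANS[1],.26],rate=.3)
manip.move_to([*xy,.129+.05+GZ],O); manip.hold(.15); f1=fz(8)
z,home=press2(xy,s0,f1)
json.dump(dict(fe=fe.tolist(),f1=f1.tolist(),z=z),open("st.json","w"))
E
```

```text
release z 0.12491959094510745 F -0.3936711073447688
30.1083
width 0.037860061904133345 W 2.466416460717738 t 33.775
[[ 1.453e+02  1.000e-01  1.000e-01  7.000e-01  7.700e+00  2.400e+01]
 [ 1.433e+02 -4.000e-01 -8.000e-01 -7.000e-01  3.600e+00  1.790e+01]
 [ 1.413e+02  2.000e-01 -1.000e-01  9.000e-01  8.400e+00  2.070e+01]
 [ 1.393e+02  3.000e-01 -1.000e+00  1.000e+00  8.600e+00  1.890e+01]
 [ 1.373e+02  1.000e-01 -1.300e+00  1.900e+00  1.100e+01  1.930e+01]
 [ 1.353e+02  8.000e-01 -1.200e+00  2.100e+00  1.160e+01  1.790e+01]
 [ 1.333e+02  5.000e-01 -1.600e+00  2.700e+00  1.330e+01  1.760e+01]
 [ 1.313e+02  9.000e-01 -9.000e-01  3.400e+00  1.550e+01  1.780e+01]
 [ 1.293e+02  1.400e+00 -1.000e+00  4.500e+00  1.860e+01  1.890e+01]
 [ 1.273e+02  7.000e-01 -1.500e+00  4.500e+00  1.860e+01  1.690e+01]
 [ 1.253e+02  1.000e+00 -6.000e-01  5.100e+00  2.030e+01  1.660e+01]
 [ 1.233e+02  6.000e-01 -9.000e-01  6.200e+00  2.360e+01  1.790e+01]
 [ 1.213e+02  1.300e+00 -1.500e+00  6.700e+00  2.490e+01  1.720e+01]
 [ 1.193e+02  1.800e+00 -8.000e-01  6.200e+00  2.350e+01  1.380e+01]
 [ 1.173e+02  7.000e-01 -1.200e+00  7.300e+00  2.660e+01  1.490e+01]
 [ 1.153e+02 -3.000e-01 -4.000e-01  4.500e+00  1.870e+01  5.000e+00]
 [ 1.133e+02  2.000e-01 -7.000e-01  4.800e+00  1.950e+01  3.800e+00]
 [ 1.113e+02 -1.000e+00 -1.000e+00  4.900e+00  1.970e+01  2.000e+00]
 [ 1.093e+02  3.000e-01 -1.100e+00  5.300e+00  2.070e+01  1.000e+00]
 [ 1.073e+02  7.000e-01 -9.000e-01  6.700e+00  2.480e+01  3.100e+00]
 [ 1.053e+02  4.000e-01 -2.500e+00  6.200e+00  2.330e+01 -4.000e-01]
 [ 1.033e+02 -4.000e-01 -2.100e+00  7.800e+00  2.810e+01  2.400e+00]
 [ 1.013e+02  5.000e-01 -2.100e+00  8.800e+00  3.070e+01  3.000e+00]
 [ 9.930e+01 -3.000e-01 -2.000e+00  9.100e+00  3.170e+01  2.000e+00]
 [ 9.730e+01  1.000e-01 -2.400e+00  9.300e+00  3.220e+01  5.000e-01]
 [ 9.530e+01 -7.000e-01 -2.300e+00  9.600e+00  3.320e+01 -5.000e-01]]
home 3 t 43.475
```

The second can is home too: the force dropped from 7.3 N, then followed the pan spring. I'll release it and check the pointer.

```bash
python3 - <<'E'
from h import *
import json
st=json.load(open("st.json")); release(CUPS[1],st["z"],np.array(st["fe"]))
manip.move_to([*CANS[2],.2],O); manip.hold(.1)
look("B"); print(manip.get_time())
import pickle
a=cv2.imread("pics/side0.png")[110:220,260:350]; b=cv2.imread("pics/sideB.png")[110:220,260:350]
cv2.imwrite("pics/cropB.png",cv2.resize(np.hstack([a,b]),None,fx=4.4,fy=4.4,interpolation=cv2.INTER_CUBIC))
E
```

```text
release z 0.11674888583228611 F 0.35432782810389374
46.7833
```

View pics/cropB.png

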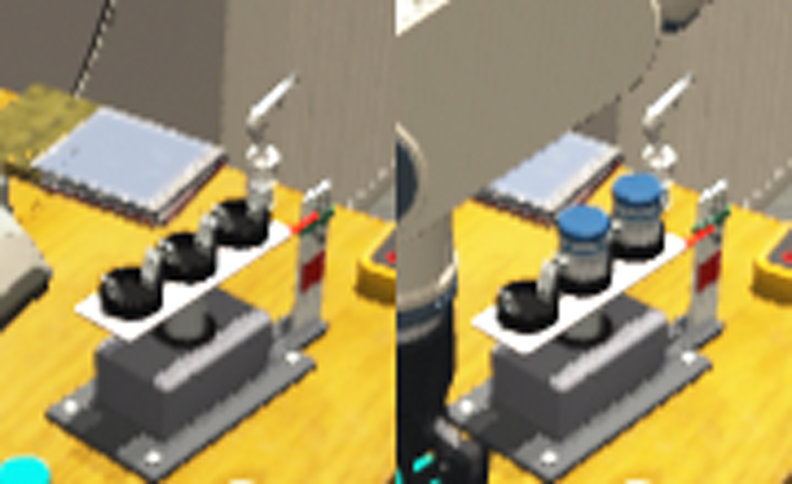

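The crop shows both cans seated level in the middle and -y cups. The pointer is near the green mark, but this view is too coarse to judge. I'll take one tilted wrist view of the gauge face, which faces the robot.

```bash
python3 - <<'E'
from h import *
import pickle
g=np.array([.511,-.256,.115]); t=np.radians(40)
sx=np.array([np.sin(YAW),-np.cos(YAW),0])  # scale x axis
best=None
for dist in (.25,.28):
  for t in np.radians([40,30]):
    z=np.sin(t)*sx-np.cos(t)*np.array([0,0,1]); x=-np.cos(t)*sx-np.sin(t)*np.array([0,0,1]); y=np.cross(z,x)
    Rm=np.stack([x,y,z],1); v=-.2632*x+.9647*z
    P=g-dist*v-Rm@np.array([.0658,0,-.1205]); q=manip.solve_ik(P,R.from_matrix(Rm).as_rotvec())
    print(dist,t,P.round(3),q is not None and np.round(q,2))
    if q is not None and best is None: best=(P,R.from_matrix(Rm).as_rotvec())
if best:
    manip.move_to([.42,-.0,.28],best[1]); manip.move_to(*best); manip.hold(.15); c=shot("wrist"); pickle.dump(c,open("g.pkl","wb"))
    cv2.imwrite("pics/g.png",cv2.resize(c["image"][90:290,150:400][...,::-1],None,fx=3,fy=3,interpolation=cv2.INTER_CUBIC))
print(manip.get_time())
E
```

```text
0.25 0.6981317007977318 [ 0.435 -0.242  0.207] False
0.25 0.5235987755982988 [ 0.452 -0.245  0.22 ] False
0.28 0.6981317007977318 [ 0.41  -0.238  0.225] False
0.28 0.5235987755982988 [ 0.431 -0.242  0.241] False
46.7833
```

The tilted pose can't be reached. Instead I'll look sideways with the wrist camera upright on the robot side, with the gauge near the edge of the image.

```bash
python3 - <<'E'
from h import *
import pickle
manip.move_to([.38,-.265,.185],O); manip.hold(.15); c=shot("wrist"); pickle.dump(c,open("g.pkl","wb"))
print(manip.get_time(), proj(c,[.511,-.256,.115]))
u,v=proj(c,[.511,-.256,.115]).astype(int); u0=max(0,min(u-80,400)); v0=max(0,v-80)
print(u0,v0); cv2.imwrite("pics/g.png",cv2.resize(c["image"][v0:v0+140,u0:u0+160][...,::-1],None,fx=4,fy=4,interpolation=cv2.INTER_CUBIC))
E
```

```text
48.7417 [486.04461756 186.87333271]
400 106
```

View pics/g.png

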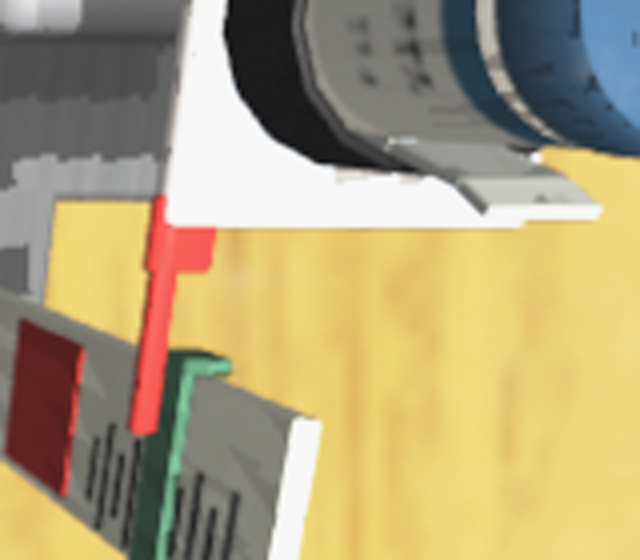

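```bash
python3 - <<'E'
from h import *
import pickle
c=pickle.load(open("g.pkl","rb")); px=lambda a:(400+a[0]/4-.4,106+a[1]/4-.4)
sx=np.array([np.sin(YAW),-np.cos(YAW),0]); sy=np.array([np.cos(YAW),np.sin(YAW),0]); o=np.array([.53,-.1472,0])
def show(n,P): d=P-o; print(n,"sx %.1f sy %.1f z %.1f"%(d@sx*1e3,d@sy*1e3,P[2]*1e3))
def onplate(uv,p):
    a,d=ray(c,uv); return a+d*((p-(a-o)@sx)/(d@sx))
top=onz(c,px((295,420)),.140); show("platetop",top); p=(top-o)@sx
show("pan corner",onz(c,px((168,222)),.129-.0129-.004))
for n,q in dict(topedge2=(272,540),redR1=(82,350),redR2=(67,495),redL=(14,390),greenL=(143,460),greenR=(177,460),greenR0=(187,385)).items(): show(n,onplate(px(q),p))
for g in (0,.002,.004,.006,.008): show(f"tip gap{g}",onplate(px((143,432)),p-g))
E
```

```text
platetop sx -21.0 sy -119.0 z 140.0
pan corner sx -27.7 sy -95.0 z 112.1
topedge2 sx -21.0 sy -136.6 z 139.4
redR1 sx -21.0 sy -122.8 z 74.2
redR2 sx -21.0 sy -151.1 z 75.3
redL sx -21.0 sy -137.5 z 44.9
greenL sx -21.0 sy -136.2 z 101.7
greenR sx -21.0 sy -133.0 z 112.2
greenR0 sx -21.0 sy -120.7 z 111.9
tip gap0 sx -21.0 sy -131.6 z 100.4
tip gap0.002 sx -23.0 sy -130.5 z 104.3
tip gap0.004 sx -25.0 sy -129.5 z 108.1
tip gap0.006 sx -27.0 sy -128.4 z 112.0
tip gap0.008 sx -29.0 sy -127.3 z 115.8
```

```bash
python3 - <<'E'
from h import *
import pickle
w=pickle.load(open("w.pkl","rb"))[0]; wA=pickle.load(open("wristA.pkl","rb")); g=pickle.load(open("g.pkl","rb")); sB=pickle.load(open("sideB.pkl","rb"))
sx=np.array([np.sin(YAW),-np.cos(YAW),0]); sy=np.array([np.cos(YAW),np.sin(YAW),0]); o=np.array([.53,-.1472,0])
def S(P): d=P-o; return (np.array([d@sx,d@sy,P[2]])*1e3).round(1)
def masks(c,roi):
    h=hsv(c); x0,x1,y0,y1=roi; m=np.zeros(h.shape[:2],bool); m[y0:y1,x0:x1]=1
    red=m&((h[...,0]<8)|(h[...,0]>172))&(h[...,1]>130)&(h[...,2]>170)
    gr=m&(h[...,0]>55)&(h[...,0]<90)&(h[...,1]>70)&(h[...,2]>40)
    return np.argwhere(red)[:,::-1],np.argwhere(gr)[:,::-1]
for n,c,roi,z in (("w",w,(235,275,220,262),.117),("B",sB,(315,345,150,180),.105),("g",g,(400,480,140,250),.104)):
    r,gr=masks(c,roi); print(n,len(r),len(gr))
    if len(r):
        k=r[:,1].max(); e=r[r[:,1]>=k-1].mean(0) if n!="B" else r[r[:,0]>=r[:,0].max()-1].mean(0)
        print(" tip",e,"rows",r.min(0),r.max(0), S(onz(c,e,z)), S(onz(c,e,z-.01)))
    if len(gr): print(" green",gr.mean(0).round(1),gr.min(0),gr.max(0),S(onz(c,gr.mean(0),.107)))
# plate top centre line in w1
im=w["image"]; 
for row in (248,256,264): print(row,[tuple(int(q) for q in im[row,x]) for x in range(246,264,1)])
E
```

```text
w 104 14
 tip [251.  247.5] rows [248 222] [255 248] [ -27.5 -129.3  117. ] [ -28.5 -133.2  107. ]
 green [257.9 236.9] [256 236] [260 238] [ -19.2 -119.1  107. ]
B 9 4
 tip [330.5 162. ] rows [326 161] [331 165] [ -19.6 -132.7  105. ] [ -11.1 -144.5   95. ]
 green [333. 159.] [332 158] [334 160] [ -16.1 -151.1  107. ]
g 479 472
 tip [416.  228.5] rows [416 155] [453 229] [ -34.6 -141.   104. ] [ -30.  -144.3   94. ]
 green [441.4 221. ] [433 194] [457 249] [ -19.8 -134.8  107. ]
248 [(199, 161, 85), (199, 161, 84), (198, 158, 84), (175, 120, 67), (228, 88, 72), (239, 82, 76), (223, 95, 74), (204, 146, 82), (177, 150, 82), (233, 234, 233), (242, 244, 245), (242, 244, 245), (186, 191, 195), (102, 101, 94), (101, 99, 92), (100, 99, 92), (120, 111, 91), (189, 157, 91)]
256 [(201, 162, 86), (205, 166, 87), (208, 169, 89), (208, 169, 89), (207, 168, 89), (206, 167, 88), (207, 168, 89), (209, 169, 91), (210, 170, 91), (219, 219, 190), (239, 242, 242), (242, 244, 245), (222, 224, 222), (143, 141, 130), (100, 99, 92), (127, 116, 90), (191, 157, 91), (211, 171, 92)]
264 [(182, 148, 78), (184, 149, 79), (184, 149, 79), (168, 135, 72), (159, 129, 68), (158, 128, 68), (158, 128, 67), (159, 128, 68), (159, 130, 69), (153, 157, 124), (231, 236, 238), (242, 244, 245), (242, 244, 243), (183, 187, 176), (87, 90, 82), (55, 67, 58), (85, 74, 47), (98, 81, 46)]
```

The parallax between pointer and plate dominates at this angle. One tilted look from lower down settles it; there is time for that.

```bash
python3 - <<'E'
from h import *
import pickle
sx=np.array([np.sin(YAW),-np.cos(YAW),0]); sy=np.array([np.cos(YAW),np.sin(YAW),0]); up=np.array([0,0,1]); ok=False
for deg in (35,28,22,16):
  for cam in ([.31,-.19,.23],[.33,-.19,.24],[.36,-.19,.25]):
    t=np.radians(deg); z=np.sin(t)*sx-np.cos(t)*up; x=sy; Rm=np.stack([x,np.cross(z,x),z],1)
    P=np.array(cam)-Rm@np.array([.0658,0,-.1205]); rv=R.from_matrix(Rm).as_rotvec(); q=manip.solve_ik(P,rv)
    if q is not None: ok=True; break
  if ok: break
if ok:
    print(deg,cam,P.round(3),np.round(q,2)); manip.move_to(P,rv); manip.hold(.15); c=shot("wrist"); pickle.dump(c,open("g2.pkl","wb"))
    u,v=proj(c,[.511,-.27,.11]).astype(int); u0=int(np.clip(u-60,0,420)); v0=int(np.clip(v-60,0,310)); print(u,v,u0,v0)
    cv2.imwrite("pics/g2.png",cv2.resize(c["image"][v0:v0+110,u0:u0+140][...,::-1],None,fx=5,fy=5,interpolation=cv2.INTER_CUBIC))
print(manip.get_time())
E
```

```text
35 [0.31, -0.19, 0.23] [ 0.367 -0.267  0.131] [-0.89  0.37  2.38  1.8   0.4  -2.43]
425 191 365 131
50.6667
```

View pics/g2.png

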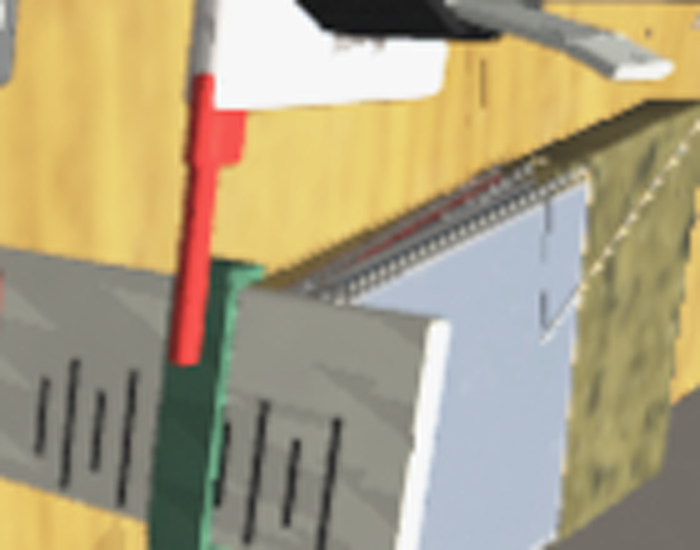

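The gauge crop shows the pointer tip at about (187,362). It lies over the green mark, whose front face runs from about x = 162 to 210 there. Now I'll put numbers on it.

```bash
python3 - <<'E'
from h import *
import pickle
c=pickle.load(open("g2.pkl","rb")); px=lambda a:(365+a[0]/5-.4,131+a[1]/5-.4)
sx=np.array([np.sin(YAW),-np.cos(YAW),0]); o=np.array([.53,-.1472,0])
a0=onz(c,px((430,325)),.140); p=(a0-o)@sx; print("plate sx",p)
def z(q,gap):
    a,d=ray(c,px(q)); return round(float((a+d*((p-gap-(a-o)@sx)/(d@sx)))[2]*1e3),1)
for g in (0,.001,.002): print("green L/R",g,z((160,400),g),z((210,400),g), z((231,400),0))
for g in (.004,.005,.006,.0065,.007): print("tip",g,z((187,362),g))
E
```

```text
plate sx -0.022501177056899125
green L/R 0 105.3 112.8 115.8
green L/R 0.001 105.9 113.4 115.8
green L/R 0.002 106.6 114.1 115.8
tip 0.004 111.4
tip 0.005 112.0
tip 0.006 112.7
tip 0.0065 113.0
tip 0.007 113.3
```

The tip is at 109–113 mm for any plausible gap between pointer and plate. The mark spans about 106–115 mm, so the pointer is in it with two cans, and a third would take it to the lower edge or below. Nothing is in contact with the robot, so I'll hand in.

```bash
python3 - <<'E'
from h import *
print(manip.sign_off(), manip.get_time())
E
```

```text
the job is handed in; nothing more can be done
the job is handed in; nothing more can be done
```

I handed the job in with two blue cans pressed home in the middle and -y cups and the third left on the desk; the pointer reads about 109–113 mm, inside the green mark I measured at about 106–115 mm, and the deepest push was about 40 mm by the force reading (red zone from 42 mm).

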